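# Load the ring cleaner, latch it and set its timer

## Robot

A 6-joint arm with a two-finger parallel gripper is mounted at the origin on a cart in front of the work surface, level with it; the furniture and walls round the work are solid. World frame = base frame: x ahead of the robot, y to its left, z up, the work surface at z = 0. Lengths are in m, angles in rad, forces in N, time in s.
With the tool pointing down it reaches from about 0.325 to 0.75 m from the base axis. Payload 7.6 kg.
Tool frame: the origin (TCP) lies at the very end of the fingers, on their centre line; the grasp point (between the pads) lies r.hold_point_z behind it (r.hold_point_z is the distance from the TCP to the grasp point, in m); y points along the fingers, z is the direction in which the jaws open and shut, and the axes are right-handed (so a half turn about y gives the same grasp; the last joint's range is limited). The gripper opens to 85 mm and grips with 20 to 120 N. Pads are 22 mm wide; open, the fingers measure 114 mm over their backs; the gripper's body (76 mm by 85 mm) begins 54 mm behind the grasp point. The pads swing forward as they close: fully open they stand 13 mm farther back than shut.
Start: joints at [1.178, 0.052, 1.401, -0, 1.689, -0.07], TCP at [0.167, 0.498, 0.231] pointing down, gripper open.
Joint ranges: [-2.9, 2.9], [-0.91, 2.17], [0.12, 2.37], [-1.06, 4.2], [0.26, 2.73], [-2.93, 2.93]. Speed limits (rad/s): [2.57, 2.57, 3.01, 3.14, 3.14, 3.14].

## Interface

Orientations are given as a unit quaternion [x, y, z, w].
In Python, from rig import r, eyes gives the robot as it stands.
- The arm moves only by the shell command python3 -m handwheel 'ROWS' [FORCE]. ROWS is JSON, a list that holds one entry, the list of rows, each a list of 7 numbers: the turn, a rotation vector about the world's x, y, z normalised to -1 to 1, where 1 is 90 degrees, then the shift along the world's x, y, z normalised to -1 to 1, where 1 is 0.5 m, then the closure, from 0 (fully open) to 1 (shut). A call has 1 to 5 rows; each row is the pose to reach, as a shift and turn from the pose commanded when the call began; what a row does not reach only later rows make up. A row lasts 1/12 s, in which the tool goes at most 41.7 mm and 7.16 degrees, less where a joint would pass 70% of its speed; a pose out of reach is approached as far as the arm can. A call with a number of a shift or a turn outside -1 to 1 is refused whole. A call with a gripper value outside its range is refused whole. The fingers move at their own pace and stop on an object; FORCE is the grip in N (left out, the last holds). Time passes only in rows, so rows that repeat a pose let the fingers close. It gives the time, the measured TCP pose, the force and the opening at its end, in the units of the state.
- r.get_obs(): the state, without advancing time (a new reading comes with each control period).
- eyes.capture(name): name is "side" or "top" or "wrist"; returns a dict with "color" (420x560x3 uint8, red, green, blue), "vfov" (degrees; the focal length in pixels is half the picture's height over the tangent of half this angle, whatever the lens; pixels are square), "cx", "cy" (the principal point, pixels), "distortion" ([k1, k2, p1, p2, k3] as OpenCV has them; the pictures are not rectified), "R" (3x3) and "t" (3): a world point X has camera coordinates R X + t. Camera axes: x right, y down, z forward; pixel columns grow to the right and rows downward; lengths in m; the calibration is good to about 2 mm. A picture is of the moment at which its call begins. There is no depth.
- r.finish_job(): hands the job in, once; it reports no verdict.
The state is a dict: "clock": time; "joints": joint angles; "qvel": joint speeds; "effort": joint torques, N m; "ee_pos": TCP position; "tcp_rot": TCP orientation; "ft_force": force on the tool from outside, world axes, zero at the start; "moment": the same for the moment, N m; "width": finger opening in m.
Only numpy, scipy, OpenCV 4.12 (cv2) and the standard library are available. Lean on these libraries where they do the work, as an engineer would, in place of code of your own. Each camera call takes 0.05 s, during which the arm holds its last target. There are 200 camera calls.

## Task

Clean the spindle rings: swing the small cleaning machine's latch lever well clear, open its lid wide (about upright), put every loose steel ring from the table into the tub, shut the lid and swing the latch lever fully back home over it. Only then turn the timer dial clockwise to the middle stroke of its scale, the long broad one. Leave the other things on the table where they are.

Things in the scene. Friction and masses are not known exactly. Their poses are not given: they have to be found in the camera images.
- cleaner: small bench vibratory cleaner, grey, bolted down: 166 mm along its x (away from the robot) by 250 mm along its y (left), on four feet. Origin: centre of its underside on the table, z up. An open tub (its left part) under a hinged aluminium lid; at the front right a square console with the timer dial, its top 130 mm above the table; at the rear right the latch lever.
- tub_floor (a point): centre of the tub's inner floor, 50 mm above the table; axes as the cleaner's. The tub is inside 150 mm along x, 155 mm along y and 65 mm deep; walls 5 mm; its rim is 115 mm above the table.
- lid (a joint): lid angle, rad: 0 shut, opens upward to 1.9 about a line along the cleaner's x at the tub's left rim; the free (right) edge rises and goes left. The hinge is stiff: the lid stays where it is left, and takes 4 to 5 N at the handle. The latch's hook really holds it shut.
- lid_handle (a point): middle of the lid's handle: a round steel bar 10 mm thick, along the cleaner's x, 60 mm long between its two posts (50 mm clear), standing 33 mm clear above the lid's top (free space 33 mm between bar and lid). The bar's centre is 164 mm above the table with the lid shut, 162 mm from the hinge line horizontally.
- lid_hinge (a point): point of the lid's hinge line abreast of the handle's middle (fixed to the cleaner), 119 mm above the table.
- latch (a joint): latch lever angle, rad: 0 upright, hooked over the lid's tab (home); swings outward to the right and down to 1.3 about a line along the cleaner's x; from about 0.4 its hook is clear of the lid. Light friction (1 to 2 N at the grip), it stays where it is left. The lid must be shut before the lever can go home over its tab.
- latch_grip (a point): grip point on the lever's cranked handle: a black round rod 11 mm thick along the cleaner's x, its free end towards +x; about 30 mm of it stand free of the lever, this point near the middle of that. 160 mm above the table when upright, 75 mm from its hinge line.
- latch_hinge (a point): point of the latch's hinge line abreast of latch_grip (fixed to the cleaner), 85 mm above the table.
- timer (a joint): timer dial angle, rad, grows clockwise seen from above, 0 to 3.14. At 0 its white pointer line points to the cleaner's +y (left, the first stroke); seven white strokes stand every 0.524 rad; the middle one, long and broad, lies straight ahead (cleaner's +x) at 1.571. Light friction; stays where it is left.
- timer_grip (a point): point to grip on the dial's upright grip bar, on the dial's axis, 158 mm above the table: the bar is 38 mm long (along the pointer), 11 mm thick, its top 166 mm above the table; the dial's flat round skirt (38 mm wide) begins 23 mm below this point, the console's top 28 mm below it. The shut lid's handle stands about 50 mm to its left, equally high. The point turns with the dial: the pointer is its +y.
- ring_a_mid (a point): turned grey 54 mm wide, 30 mm high steel spacer ring lying flat on the table, one of up to four to be cleaned (some may be absent). This point is the centre of the ring, half-way up.
- ring_b_mid (a point): turned grey 60 mm wide, 20 mm high steel spacer ring lying flat on the table, one of up to four to be cleaned (some may be absent). This point is the centre of the ring, half-way up.
- ring_c_mid (a point): turned grey 54 mm wide, 30 mm high steel spacer ring lying flat on the table, one of up to four to be cleaned (some may be absent). This point is the centre of the ring, half-way up.
- ring_d_mid (a point): turned grey 60 mm wide, 20 mm high steel spacer ring lying flat on the table, one of up to four to be cleaned (some may be absent). This point is the centre of the ring, half-way up.
- setting_block: white setting block with a black knob, 40x60x46 mm; a bystander, to be left where it is. Origin: centre of its underside.
- pencil: flat red carpenter's pencil, 118 mm long; a bystander, to be left where it is. Origin: centre of its underside.
- hexkey_8: black hex key, 49x124x8 mm; a bystander, to be left where it is. Origin: centre of its underside.
- offcut_2: brown wood offcut, 60x75x22 mm; a bystander, to be left where it is. Origin: centre of its underside.
- tape_measure: yellow pocket tape measure, 36x78x61 mm; a bystander, to be left where it is. Origin: centre of its underside.
- wedge: wooden wedge, 30x120x24 mm; a bystander, to be left where it is. Origin: centre of its underside.

How it is judged:
By the outcome, as a careful person would: the job done as asked, in the order asked, and still so for the second after the job is handed in, with the robot touching nothing.
Of ring_a, ring_b, ring_c, ring_d only 2 to 4 are there at a start; the rules pass over those that are not, and their reading is None.
At some moment in a run one of ring_a, ring_b, ring_c, ring_d may be knocked a few centimetres aside while the robot is not near it.
Once in a run the grip may slacken for a moment while it holds something.
It also fails if it takes over 210 s, if anything falls off the work surface, if the arm or the gripper's body presses on something with over 40 N, if the wrist force passes 120 N, or if a joint passes its speed limit or range.

## Working session

There is one attempt and no reset: what is moved stays moved. The work goes in short steps, Python scripts to look and compute and a shell command to move; the robot and the scene stay as the last step left them, time stands still between calls to the robot, and variables do not carry over. Pictures are saved under pics/ and viewed, about 12 in all and at most 16, crops included, and the job is handed in when it is done.

```bash
ls; mkdir -p pics; cat > h.py <<'E'
import numpy as np, cv2
from rig import r, eyes
def snap(n, f):
    c=eyes.capture(n); cv2.imwrite(f, c["color"][:,:,::-1]); 
    import pickle; pickle.dump(c,open(f+".pkl","wb")); return c
def load(f):
    import pickle; return pickle.load(open(f+".pkl","rb"))
def K(c):
    h=c["color"].shape[0]; f=h/2/np.tan(np.radians(c["vfov"])/2)
    return np.array([[f,0,c["cx"]],[0,f,c["cy"]],[0,0,1.]])
def ray(c,u,v):
    p=cv2.undistortPoints(np.array([[[u,v]]],float),K(c),np.array(c["distortion"],float))[0,0]
    R=np.array(c["R"]);t=np.array(c["t"]); return -R.T@t, R.T@np.array([p[0],p[1],1])
def atz(c,u,v,z):
    o,d=ray(c,u,v); return o+d*(z-o[2])/d[2]
def proj(c,X):
    return cv2.projectPoints(np.atleast_2d(np.array(X,float)),cv2.Rodrigues(np.array(c["R"],float))[0],np.array(c["t"],float),K(c),np.array(c["distortion"],float))[0][:,0]
E
python3 - <<'E'
from h import *
for n in("top","side"):
    c=snap(n,f"pics/{n}0.png"); print(n,c["vfov"],c["distortion"],-np.array(c["R"]).T@c["t"])
o=r.get_obs(); print(o, r.hold_point_z)
E
```

```text
pics
top 55.90221316493133 [-0.05773671  0.          0.          0.          0.        ] [ 0.41547389 -0.05280013  0.98028742]
side 43.704354241259466 [-0.08838469  0.          0.          0.          0.        ] [ 0.57979345 -0.89838557  0.76709783]
{'clock': 0.1, 'joints': array([ 1.17767018e+00,  5.27823365e-02,  1.40158080e+00,  1.00437972e-05,
        1.68857736e+00, -7.03268091e-02]), 'qvel': array([ 0.00064603, -0.00331809, -0.00180003, -0.00095783,  0.00100557,
        0.00043461]), 'effort': array([ 1.04363186e-03, -3.82578099e+01, -3.60988283e+01, -7.90855825e-05,
        4.72738553e-03,  9.99615878e-06]), 'ee_pos': array([0.16643558, 0.49765853, 0.23057356]), 'tcp_rot': array([ 0.69837964, -0.11374438,  0.11351864, -0.69745366]), 'ft_force': array([-0.30804703, -0.07962028,  0.01276319]), 'moment': array([ 0.01377269, -0.02501109, -0.05111326]), 'width': 0.08549194173896636} 0.0187
```

View pics/top0.png

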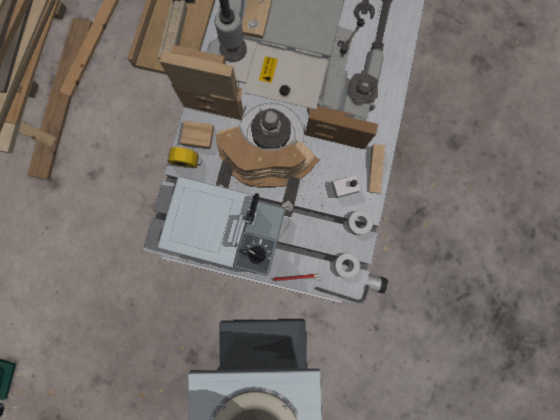

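View pics/side0.png

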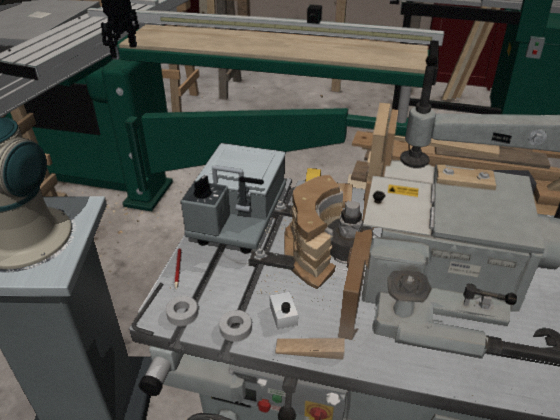

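The top view shows the cleaner at about (215,225), rings at (360,222) and (347,265), the wedge at (377,168), the setting block at (346,186), the pencil at (295,277) and the tape at (183,156). The side view shows the same two rings, at (181,310) and (235,324). I'll enlarge next.

```bash
python3 - <<'E'
from h import *
im=cv2.imread("pics/top0.png")
cv2.imwrite("pics/c1.png",cv2.resize(im[165:310,140:330],None,fx=4,fy=4,interpolation=cv2.INTER_CUBIC))
im2=im[110:310,250:400]
s=cv2.imread("pics/side0.png")[130:360,150:370]
cv2.imwrite("pics/c2.png",np.hstack([cv2.resize(im2,(450,600),interpolation=cv2.INTER_CUBIC)]))
cv2.imwrite("pics/c3.png",cv2.resize(s,(572,598),interpolation=cv2.INTER_CUBIC))
E
```

```text
(no output)
```

View pics/c1.png

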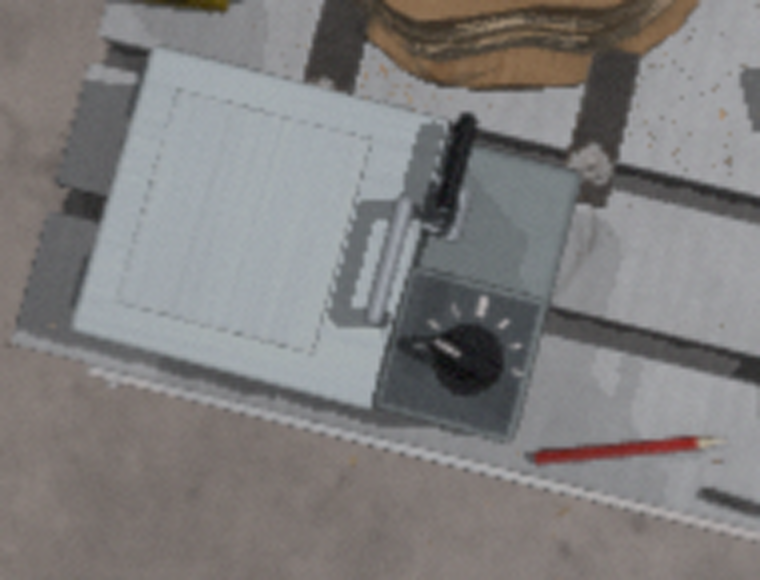

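View pics/c3.png

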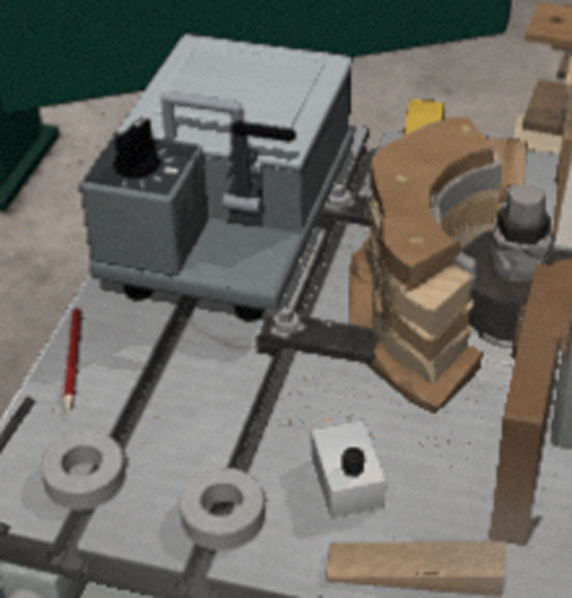

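View pics/c2.png

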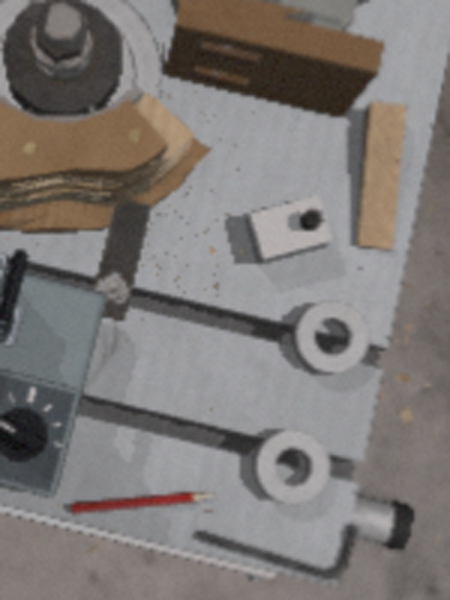

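Only two rings are present: (360.3,222.3) and (347.3,265.3). In top-image pixels the handle bar runs from (241,215) to (233.8,245), the dial is at (257,254) and the latch rod runs from (256.2,194.5) to (251,215).

```bash
cat > m.py <<'E'
from h import *
t=load("pics/top0.png"); s=load("pics/side0.png")
P=lambda u,v,z: atz(t,140+u/4,165+v/4,z)
for n,u,v,z in [("bar+x",404,200,.164),("bar-x",375,320,.164),("dial",468,358,.16),("conFR",513,440,.13),("conRR",545,302,.13),("conFL",373,408,.13),("rodtip",465,118,.16),("rodroot",440,220,.16),
 ("lidRL",155,48,.122),("lidFL",75,330,.122),("lidRR",447,125,.122),("ptr",430,342,.14)]:
    print(n,P(u,v,z).round(4))
for u,v in((360.3,222.3),(347.3,265.3)):
    print([atz(t,u,v,z)[:2].round(4) for z in(.02,.03)], atz(t,u,v,.02)[:2])
# side view: ring top outer ellipse c3 scale 2.6 offset(150,130)
E
python3 m.py; python3 - <<'E'
from h import *
t=load("pics/top0.png"); s=load("pics/side0.png")
for u,v in((360.3,222.3),(347.3,265.3)):
  for z,D in((.02,.06),(.03,.054)):
    X=atz(t,u,v,z); a=np.linspace(0,6.28,60)
    C=np.c_[X[0]+D/2*np.cos(a),X[1]+D/2*np.sin(a),0*a+z]
    B=C.copy();B[:,2]=0
    for n,cam in(("t",t),("s",s)):
      p=proj(cam,np.r_[C]);q=proj(cam,B); off,sc=((250,110),3) if n=="t" else ((150,130),2.6)
      p=(p-off)*sc;q=(q-off)*sc; print(z,n,"top",p.min(0).round(),p.max(0).round(),"bot",q.min(0).round(),q.max(0).round())
E
```

```text
bar+x [0.5112 0.0123 0.164 ]
bar-x [0.4494 0.028  0.164 ]
dial [ 0.429  -0.0194  0.16  ]
conFR [ 0.3856 -0.0413  0.13  ]
conRR [ 0.4584 -0.0599  0.13  ]
conFL [0.404  0.0329 0.13  ]
rodtip [ 0.5543 -0.0199  0.16  ]
rodroot [ 0.5007 -0.006   0.16  ]
lidRL [0.604 0.153 0.122]
lidFL [0.449  0.1954 0.122 ]
lidRR [ 0.557  -0.0084  0.122 ]
ptr [0.4381 0.0014 0.14  ]
[array([ 0.5036, -0.2672]), array([ 0.5027, -0.265 ])] [ 0.50360782 -0.26724036]
[array([ 0.4003, -0.2307]), array([ 0.4005, -0.2289])] [ 0.40030751 -0.23072484]
0.02 t top [294. 300.] [367. 374.] bot [290. 303.] [362. 375.]
0.02 s top [177. 465.] [262. 530.] bot [179. 483.] [263. 549.]
0.03 t top [298. 304.] [364. 370.] bot [291. 308.] [355. 373.]
0.03 s top [179. 456.] [256. 515.] bot [182. 484.] [258. 543.]
0.02 t top [255. 428.] [329. 504.] bot [251. 429.] [324. 503.]
0.02 s top [ 40. 428.] [122. 490.] bot [ 43. 446.] [125. 508.]
0.03 t top [258. 432.] [326. 500.] bot [252. 432.] [318. 499.]
0.03 s top [ 42. 420.] [117. 476.] bot [ 48. 447.] [121. 503.]
```

```bash
python3 - <<'E'
from h import *
from scipy.spatial.transform import Rotation as R
s=load("pics/side0.png")
P=lambda u,v,z: atz(s,150+u/2.6,130+v/2.6,z).round(4)
print("rodtip",P(293,133,.16),"rodroot",P(236,128,.16),"bar",P(166,98,.164),P(240,104,.164),"dialtop",P(135,124,.166))
o=r.get_obs(); print(R.from_quat(o["tcp_rot"]).as_matrix().round(3))
c=snap("wrist","pics/w0.png"); Rm=R.from_quat(o["tcp_rot"]).as_matrix()
print("cam in tool",Rm.T@(-np.array(c["R"]).T@c["t"]-o["ee_pos"]), c["vfov"])
E
```

```text
rodtip [ 0.5561 -0.0204  0.16  ] rodroot [ 0.5111 -0.0124  0.16  ] bar [0.4527 0.0261 0.164 ] [0.5132 0.0158 0.164 ] dialtop [ 0.4317 -0.0137  0.166 ]
[[ 0.948 -0.001  0.317]
 [-0.317 -0.001  0.948]
 [-0.    -1.    -0.001]]
cam in tool [-0.08043162 -0.14342237 -0.00085666] 70.33365289530607
```

```bash
python3 - <<'E'
from h import *
s=load("pics/side0.png");t=load("pics/top0.png")
for uv in((372,165),(400,275),(455,265)):
  for z in(.1,.13,.16,.19,.22):
    X=atz(s,150+uv[0]/2.6,130+uv[1]/2.6,z); p=proj(t,X)[0]; print(uv,X.round(3),"c1",((p-[140,165])*4).round(), "full",p.round())
E
python3 -m handwheel '[[[0,0,0.044,0.6,-0.9,0.04,0],[0,0,0.044,0.6,-0.9,0.04,0],[0,0,0.044,0.6,-0.9,0.04,0],[0,0,0.044,0.6,-0.9,0.04,0],[0,0,0.044,0.6,-0.9,0.04,0]]]' 30
```

```text
(372, 165) [0.62  0.018 0.1  ] c1 [401.  23.] full [240. 171.]
(372, 165) [ 0.618 -0.023  0.13 ] c1 [471.  12.] full [258. 168.]
(372, 165) [ 0.616 -0.064  0.16 ] c1 [547.   1.] full [277. 165.]
(372, 165) [ 0.615 -0.105  0.19 ] c1 [628. -12.] full [297. 162.]
(372, 165) [ 0.613 -0.147  0.22 ] c1 [715. -25.] full [319. 159.]
(400, 275) [ 0.636 -0.122  0.1  ] c1 [647. -10.] full [302. 162.]
(400, 275) [ 0.634 -0.157  0.13 ] c1 [714. -20.] full [319. 160.]
(400, 275) [ 0.631 -0.192  0.16 ] c1 [786. -31.] full [336. 157.]
(400, 275) [ 0.629 -0.227  0.19 ] c1 [863. -43.] full [356. 154.]
(400, 275) [ 0.626 -0.262  0.22 ] c1 [945. -55.] full [376. 151.]
(455, 265) [ 0.678 -0.112  0.1  ] c1 [626. -81.] full [296. 145.]
(455, 265) [ 0.674 -0.147  0.13 ] c1 [693. -90.] full [313. 142.]
(455, 265) [ 0.669 -0.182  0.16 ] c1 [ 764. -100.] full [331. 140.]
(455, 265) [ 0.665 -0.218  0.19 ] c1 [ 841. -111.] full [350. 137.]
(455, 265) [ 0.661 -0.253  0.22 ] c1 [ 924. -122.] full [371. 135.]
clock: 0.57
ee_pos: [0.2824, 0.3229, 0.2388]
tcp_rot: [0.701, -0.089, 0.089, -0.701]
ft_force: [1.2, 0.4, 1.4]
width: 0.0854
```

```bash
python3 -m handwheel '[[[0,0,0,0.516,-0.678,0,0],[0,0,0,0.516,-0.678,0,0],[0,0,0,0.516,-0.678,0,0],[0,0,0,0.516,-0.678,0,0],[0,0,0,0.516,-0.678,0,0]]]'
python3 -m handwheel '[[[0,0,0,0.258,-0.339,0,0.5],[0,0,0,0.258,-0.339,0,0.5],[0,0,0,0.258,-0.339,0,0.5],[0,0,0,0.258,-0.339,0,0.5],[0,0,0,0.258,-0.339,0,0.5]]]'
```

```text
clock: 0.98
ee_pos: [0.4089, 0.1569, 0.239]
tcp_rot: [-0.701, 0.089, -0.09, 0.702]
ft_force: [1.3, 1.2, -0.3]
width: 0.085
clock: 1.4
ee_pos: [0.5351, -0.0089, 0.2387]
tcp_rot: [-0.701, 0.09, -0.089, 0.701]
ft_force: [0.9, 0.9, 1.2]
width: 0.043
```

```bash
python3 -m handwheel '[[[0,0,0,0.01,-0.015,-0.19,0.5],[0,0,0,0.01,-0.015,-0.19,0.5],[0,0,0,0.01,-0.015,-0.19,0.5],[0,0,0,0.01,-0.015,-0.19,0.5]]]'
python3 - <<'E'
from h import *
c=snap("side","pics/s1.png")
cv2.imwrite("pics/s1c.png",cv2.resize(c["color"][120:300,170:370,::-1],(600,540),interpolation=cv2.INTER_CUBIC))
print(r.get_obs()["ee_pos"],r.get_obs()["ft_force"])
E
```

```text
clock: 1.73
ee_pos: [0.537, -0.0144, 0.1397]
tcp_rot: [0.701, -0.093, 0.086, -0.701]
ft_force: [-0.6, -0.3, 0.2]
width: 0.043
[ 0.53854728 -0.0140924   0.14325269] [0.69412678 0.62527928 0.79023223]
```

View pics/s1c.png

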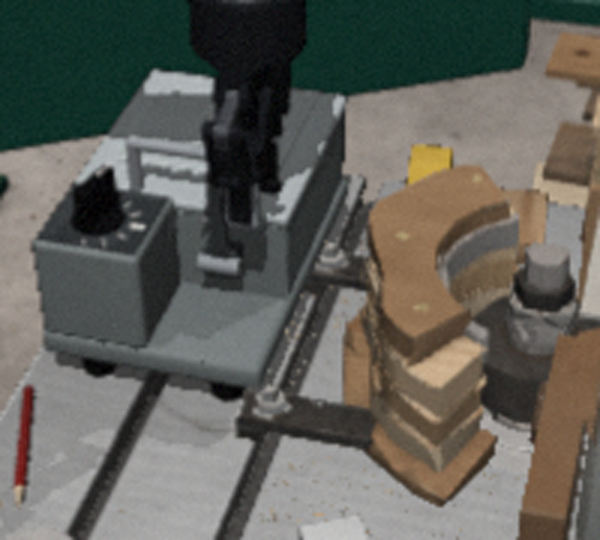

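```bash
python3 -m handwheel '[[[0,0,0,0.004,-0.003,0,1],[0,0,0,0.004,-0.003,0,1],[0,0,0,0.004,-0.003,0,1],[0,0,0,0.004,-0.003,0,1]]]' 20
```

```text
clock: 2.12
ee_pos: [0.5424, -0.0173, 0.1472]
tcp_rot: [0.702, -0.088, 0.091, -0.7]
ft_force: [-1.5, -6.8, 4.2]
width: 0.0101
```

```bash
python3 -m handwheel '[[[0,0,0,-0.0146,-0.0565,-0.012,1],[0,0,0,-0.0146,-0.0565,-0.012,1],[0,0,0,-0.027,-0.104,-0.045,1],[0,0,0,-0.0334,-0.129,-0.082,1],[0,0,0,-0.0334,-0.129,-0.082,1]]]' 20
python3 -m handwheel '[[[0,0,0,0,0,0,0.6],[0,0,0,0,0,0,0.6],[0,0,0,0,0,0.3,0.6],[0,0,0,0,0,0.3,0.6],[0,0,0,0,0,0.3,0.6]]]' 20
python3 - <<'E'
from h import *
c=snap("side","pics/s2.png"); 
cv2.imwrite("pics/s2c.png",cv2.resize(c["color"][120:300,170:370,::-1],(600,540),interpolation=cv2.INTER_CUBIC))
E
```

```text
clock: 2.53
ee_pos: [0.5252, -0.0837, 0.1029]
tcp_rot: [0.703, -0.089, 0.092, -0.7]
ft_force: [3.9, -7.8, 0.8]
width: 0.0097
clock: 2.95
ee_pos: [0.5243, -0.0795, 0.2303]
tcp_rot: [-0.701, 0.089, -0.089, 0.702]
ft_force: [1.1, -0.5, 1.4]
width: 0.0339
```

View pics/s2c.png

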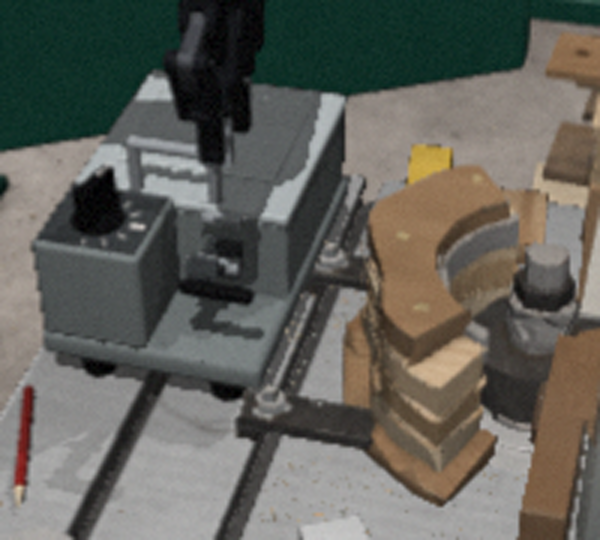

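The latch is down, with the rod now at about (215,292) in the crop and clear of the lid. Next is the lid handle.

```bash
python3 -m handwheel '[[[0,0,0,-0.086,0.2,0.02,0.5],[0,0,0,-0.086,0.2,0.02,0.5],[0,0,0,-0.086,0.2,0.02,0.5],[0,0,0,-0.086,0.2,-0.05,0.5],[0,0,0,-0.086,0.2,-0.05,0.5]]]'
python3 - <<'E'
from h import *
c=snap("wrist","pics/w1.png"); cv2.imwrite("pics/w1.png",c["color"][:,:,::-1]); print(r.get_obs()["ee_pos"])
E
```

```text
clock: 3.42
ee_pos: [0.4795, 0.0216, 0.1992]
tcp_rot: [0.702, -0.09, 0.086, -0.702]
ft_force: [-1.0, 0.2, -1.9]
width: 0.0425
[0.4801475  0.02066602 0.20118193]
```

View pics/w1.png

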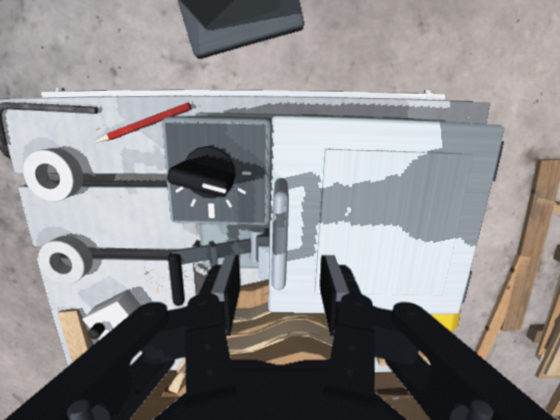

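The bar (column 280) is centred between the fingers (columns 235 to 325), and the dial points left, its first stroke.

```bash
python3 -m handwheel '[[[0,0,0,0.002,0,-0.112,0.5],[0,0,0,0.002,0,-0.112,0.5],[0,0,0,0.002,0,-0.112,1],[0,0,0,0.002,0,-0.112,1],[0,0,0,0.002,0,-0.112,1]]]' 30
python3 -m handwheel '[[[0,0,0,0,0,0,1],[0,0,0,0.0043,0.0165,0.0474,1],[0,0,0,0.0103,0.0397,0.0918,1],[0,0,0,0.0179,0.0691,0.132,1],[0,0,0,0.0269,0.104,0.167,1]]]' 30
```

```text
clock: 3.88
ee_pos: [0.484, 0.0201, 0.1495]
tcp_rot: [-0.701, 0.088, -0.091, 0.702]
ft_force: [0.9, 3.1, -4.3]
width: 0.0091
clock: 4.3
ee_pos: [0.4978, 0.0701, 0.2341]
tcp_rot: [0.702, -0.088, 0.093, -0.7]
ft_force: [10.6, -5.5, -4.4]
width: 0.0085
```

```bash
python3 -m handwheel '[[[0,0,0,0.0102,0.0397,0.0296,1],[0,0,0,0.0214,0.083,0.053,1],[0,0,0,0.0333,0.129,0.0688,1],[0,0,0,0.0457,0.177,0.078,1],[0,0,0,0.0583,0.226,0.0788,1]]]' 30
python3 -m handwheel '[[[0,0,0,0.0104,0.04,-0.007,1],[0,0,0,0.0207,0.08,-0.0148,1],[0,0,0,0.0207,0.08,-0.0148,1],[0,0,0,0.0207,0.08,-0.0148,0.6],[0,0,0,0.0207,0.08,-0.0148,0.6]]]' 30
python3 -m handwheel '[[[0,0,0,0,0,0,0.5],[0,0,0,0,0,0.16,0.5],[0,0,0,0,0,0.16,0.5],[0,0,0,0.04,-0.6,0.2,0.5],[0,0,0,0.04,-0.6,0.2,0]]]' 30
python3 - <<'E'
from h import *
c=snap("top","pics/t2.png"); s=snap("side","pics/s3.png")
cv2.imwrite("pics/t2c.png",np.hstack([cv2.resize(c["color"][120:310,140:400,::-1],(520,380),interpolation=cv2.INTER_CUBIC),cv2.resize(s["color"][90:280,170:310,::-1],(280,380))]))
print(r.get_obs()["ee_pos"])
E
```

```text
clock: 4.72
ee_pos: [0.5281, 0.1838, 0.2752]
tcp_rot: [-0.701, 0.087, -0.095, 0.701]
ft_force: [9.6, -7.3, 4.5]
width: 0.0084
clock: 5.13
ee_pos: [0.5361, 0.2247, 0.2645]
tcp_rot: [-0.701, 0.089, -0.09, 0.702]
ft_force: [-0.5, 0.2, 0.7]
width: 0.0321
clock: 5.55
ee_pos: [0.5411, 0.1419, 0.3516]
tcp_rot: [-0.701, 0.086, -0.09, 0.702]
ft_force: [0.7, -0.2, -0.7]
width: 0.0533
[0.54155224 0.13684369 0.3498286 ]
```

View pics/t2c.png

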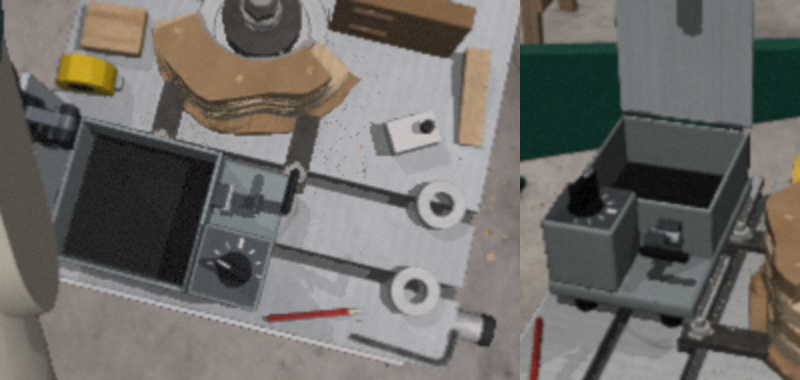

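The lid is about upright, the tub is open and empty, and both rings are where they were. Next I'll compute the tub centre and clearances around the rings.

```bash
python3 - <<'E'
from h import *
t=load("pics/t2.png"); T=lambda u,v,z: atz(t,140+u/2,120+v/2,z).round(4)
q=[T(85,130,.115),T(220,155,.115),T(190,285,.115),T(62,258,.115)]; print(q,np.mean(q,0))
print("rings",T(441,205,.02),T(415,291,.02))
print("hex",T(355,338,.005),T(440,362,.005),T(455,325,.005),"pencil",T(358,312,.005),"block",T(413,132,.046), "tubwall R floor",)
E
```

```text
[array([0.5871, 0.146 , 0.115 ]), array([ 0.5555, -0.0042,  0.115 ]), array([0.4134, 0.0305, 0.115 ]), array([0.4455, 0.1704, 0.115 ])] [0.500375 0.085675 0.115   ]
rings [ 0.5031 -0.2677  0.02  ] [ 0.3998 -0.2312  0.02  ]
hex [ 0.3447 -0.1585  0.005 ] [ 0.3133 -0.2608  0.005 ] [ 0.3572 -0.2812  0.005 ] pencil [ 0.3759 -0.1632  0.005 ] block [ 0.5895 -0.2325  0.046 ] tubwall R floor
```

```bash
python3 -m handwheel '[[[0,0,0,-0.077,-0.809,-0.2,0],[0,0,0,-0.077,-0.809,-0.2,0],[0,0,0,-0.077,-0.809,-0.2,0],[0,0,0,-0.077,-0.809,-0.2,0],[0,0,0,-0.077,-0.809,-0.2,0]]]'
python3 -m handwheel '[[[0,0,0,-0.038,-0.405,-0.25,0],[0,0,0,-0.038,-0.405,-0.25,0],[0,0,0,-0.038,-0.405,-0.25,0],[0,0,0,-0.038,-0.405,-0.25,0],[0,0,0,-0.038,-0.405,-0.25,0]]]'
python3 - <<'E'
from h import *
c=snap("wrist","pics/w2.png"); print(r.get_obs()["ee_pos"],r.get_obs()["tcp_rot"])
E
```

```text
clock: 6.07
ee_pos: [0.521, -0.0614, 0.298]
tcp_rot: [-0.701, 0.089, -0.089, 0.701]
ft_force: [1.0, -0.0, 0.2]
width: 0.0853
clock: 6.48
ee_pos: [0.5046, -0.238, 0.1885]
tcp_rot: [-0.701, 0.09, -0.09, 0.701]
ft_force: [0.5, 0.0, 0.4]
width: 0.0855
[ 0.50183231 -0.24262348  0.18275081] [-0.70118157  0.0938778  -0.08847853  0.70121532]
```

View pics/w2.png

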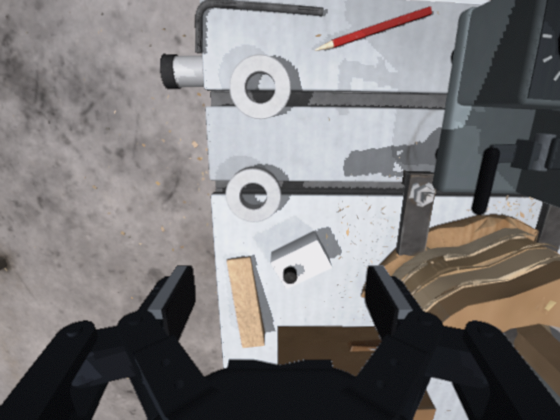

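Ring 1 is at (252,193) and ring 2 at (260,85), both lying flat and clear of the bystanders.

```bash
python3 - <<'E'
from h import *
c=load("pics/w2.png"); print(atz(c,252,193,.02),atz(c,260.5,85,.02),r.get_obs()["ee_pos"])
E
```

```text
[ 0.50119633 -0.26881865  0.02      ] [ 0.39821161 -0.23044008  0.02      ] [ 0.50183231 -0.24262348  0.18275081]
```

```bash
python3 -m handwheel '[[[0,0,0,0,-0.05,-0.27,0],[0,0,0,0,-0.05,-0.27,0],[0,0,0,0,-0.05,-0.27,0],[0,0,0,0,-0.05,-0.27,0],[0,0,0,0,-0.05,-0.27,0]]]'
```

```text
clock: 6.95
ee_pos: [0.503, -0.2604, 0.0504]
tcp_rot: [-0.7, 0.092, -0.087, 0.703]
ft_force: [-0.1, -0.2, 0.1]
width: 0.0853
```

```bash
python3 -m handwheel '[[[0,0,0,-0.003,-0.015,-0.05,0],[0,0,0,-0.003,-0.015,-0.092,0],[0,0,0,-0.003,-0.015,-0.092,0],[0,0,0,-0.003,-0.015,-0.092,1],[0,0,0,-0.003,-0.015,-0.092,1]]]' 60
python3 -m handwheel '[[[0,0,0,0,0,0,1],[0,0,0,0,0,0,1],[0,0,0,0,0,0.06,1],[0,0,0,0,0,0.12,1],[0,0,0,0,0,0.12,1]]]' 60
```

```text
clock: 7.37
ee_pos: [0.5055, -0.2694, 0.0114]
tcp_rot: [0.702, -0.088, 0.091, -0.701]
ft_force: [-0.1, 0.1, 0.0]
width: 0.0641
clock: 7.78
ee_pos: [0.5076, -0.2709, 0.0772]
tcp_rot: [0.703, -0.085, 0.094, -0.699]
ft_force: [0.4, -0.5, 1.0]
width: 0.0552
```

```bash
python3 - <<'E'
from h import *
c=snap("wrist","pics/w3.png"); o=r.get_obs(); print(o["ee_pos"],o["ft_force"],o["width"])
cv2.imwrite("pics/w3c.png",cv2.resize(c["color"][:,:,::-1],(420,315)))
E
```

```text
[ 0.50664084 -0.27036768  0.07430744] [-0.16722265  0.25024858 -0.71790799] 0.0556688493214196
```

View pics/w3c.png

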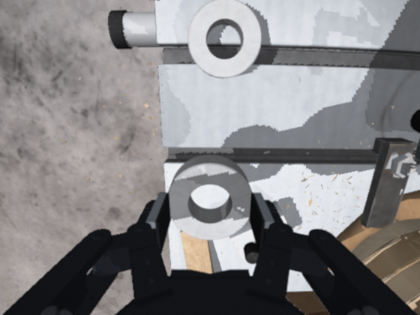

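Ring 1 is held between the pads at (210,200), so I'll carry it to the tub.

```bash
python3 -m handwheel '[[[0,0,0,0,0,0.1,1],[0,0,0,0,0.05,0.2,1],[0,0,0,0.06,0.7,0.22,1],[0,0,0,0.06,0.7,0.22,1],[0,0,0,0.06,0.7,0.22,1]]]' 60
python3 -m handwheel '[[[0,0,0,0.04,0.46,0,1],[0,0,0,0.04,0.46,0,1],[0,0,0,0.04,0.46,0,1],[0,0,0,0.04,0.46,0,1],[0,0,0,0.04,0.46,0,1]]]' 60
```

```text
clock: 8.25
ee_pos: [0.515, -0.1272, 0.1605]
tcp_rot: [0.701, -0.089, 0.091, -0.701]
ft_force: [0.8, 0.8, -1.3]
width: 0.0549
clock: 8.67
ee_pos: [0.5327, 0.0812, 0.1598]
tcp_rot: [-0.701, 0.089, -0.09, 0.702]
ft_force: [1.3, 0.6, -1.7]
width: 0.0556
```

```bash
python3 -m handwheel '[[[0,0,0,0.006,-0.002,-0.1,1],[0,0,0,0.006,-0.002,-0.18,1],[0,0,0,0.006,-0.002,-0.18,1],[0,0,0,0.006,-0.002,-0.18,1],[0,0,0,0.006,-0.002,-0.18,0.8]]]' 60
python3 -m handwheel '[[[0,0,0,0,0,0,0.25],[0,0,0,0,0,0,0.25],[0,0,0,0,0,0,0.25],[0,0,0,0,0,0.1,0.25],[0,0,0,0,0,0.22,0.25]]]' 60
```

```text
clock: 9.08
ee_pos: [0.5367, 0.0778, 0.071]
tcp_rot: [-0.701, 0.089, -0.09, 0.702]
ft_force: [0.1, -0.3, -0.4]
width: 0.0553
clock: 9.5
ee_pos: [0.5347, 0.0777, 0.1523]
tcp_rot: [0.702, -0.091, 0.088, -0.701]
ft_force: [2.4, -0.2, 0.1]
width: 0.0641
```

```bash
python3 -m handwheel '[[[0,0,0,0,0,0.1,0.25],[0,0,0,-0.27,-0.617,0.16,0],[0,0,0,-0.27,-0.617,0.16,0],[0,0,0,-0.27,-0.617,0.16,0],[0,0,0,-0.27,-0.617,0.16,0]]]'
python3 -m handwheel '[[[0,0,0,-0.15,-0.36,-0.05,0],[0,0,0,-0.15,-0.36,-0.05,0],[0,0,0,-0.15,-0.36,-0.05,0],[0,0,0,-0.15,-0.36,-0.05,0],[0,0,0,-0.15,-0.36,-0.05,0]]]'
python3 - <<'E'
from h import *
c=snap("wrist","pics/w4.png"); o=r.get_obs(); print(o["ee_pos"],o["ft_force"],o["width"])
t=snap("top","pics/t4.png")
a=cv2.resize(c["color"][:,:,::-1],(400,300)); b=cv2.resize(t["color"][150:330,140:380,::-1],(400,300))
cv2.imwrite("pics/w4c.png",np.hstack([a,b]))
E
```

```text
clock: 9.92
ee_pos: [0.4689, -0.0751, 0.2148]
tcp_rot: [0.702, -0.088, 0.09, -0.701]
ft_force: [0.9, 0.1, 0.5]
width: 0.0855
clock: 10.33
ee_pos: [0.3931, -0.2565, 0.1891]
tcp_rot: [0.702, -0.09, 0.091, -0.701]
ft_force: [1.5, 0.6, -0.7]
width: 0.0854
[ 0.39152021 -0.25949253  0.18822556] [-2.58377057 -2.39163746 -0.39751225] 0.08515412625787228
```

View pics/w4c.png

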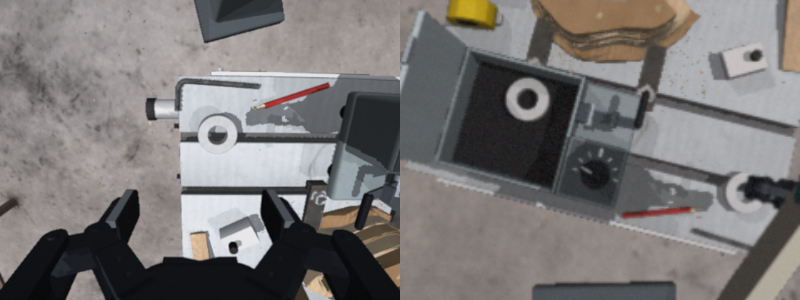

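Ring 1 is in the tub. Ring 2 is at (304,186) in the wrist view and has not been knocked.

```bash
python3 - <<'E'
from h import *
c=load("pics/w4.png"); print(atz(c,304,186,.02))
E
python3 -m handwheel '[[[0,0,0,0.014,0.056,-0.25,0],[0,0,0,0.014,0.056,-0.25,0],[0,0,0,0.014,0.056,-0.25,0],[0,0,0,0.014,0.056,-0.25,0],[0,0,0,0.014,0.056,-0.25,0]]]'
```

```text
[ 0.39674869 -0.23134039  0.02      ]
clock: 10.85
ee_pos: [0.4011, -0.2246, 0.0625]
tcp_rot: [-0.701, 0.09, -0.088, 0.702]
ft_force: [0.0, 0.8, 0.7]
width: 0.0851
```

```bash
python3 -m handwheel '[[[0,0,0,-0.008,-0.013,-0.07,0],[0,0,0,-0.008,-0.013,-0.118,0],[0,0,0,-0.008,-0.013,-0.118,0],[0,0,0,-0.008,-0.013,-0.118,1],[0,0,0,-0.008,-0.013,-0.118,1]]]' 60
python3 -m handwheel '[[[0,0,0,0,0,0,1],[0,0,0,0,0,0,1],[0,0,0,0,0,0.08,1],[0,0,0,0,0,0.16,1],[0,0,0,0,0,0.24,1]]]' 60
python3 - <<'E'
from h import *
c=snap("wrist","pics/w5.png"); o=r.get_obs(); print(o["ee_pos"],o["ft_force"],o["width"])
cv2.imwrite("pics/w5c.png",cv2.resize(c["color"][:,:,::-1],(420,315)))
E
```

```text
clock: 11.27
ee_pos: [0.3997, -0.2336, 0.0076]
tcp_rot: [0.702, -0.088, 0.091, -0.701]
ft_force: [0.9, 0.2, 0.9]
width: 0.0641
clock: 11.68
ee_pos: [0.3978, -0.2322, 0.1278]
tcp_rot: [0.702, -0.089, 0.09, -0.701]
ft_force: [1.4, -0.2, -0.7]
width: 0.0554
[ 0.40126827 -0.23456138  0.13717064] [ 3.35897281 -2.28833785  6.71164137] 0.055414944637959485
```

View pics/w5c.png

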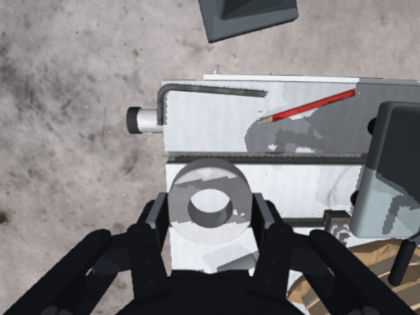

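Ring 2 is held. I'll carry it high over the dial into the front half of the tub.

```bash
python3 -m handwheel '[[[0,0,0,0,0,0.1,1],[0,0,0,0,0,0.2,1],[0,0,0,0,0,0.23,1],[0,0,0,0.134,0.666,0.23,1],[0,0,0,0.134,0.666,0.23,1]]]' 60
python3 -m handwheel '[[[0,0,0,0.1,0.5,0.02,1],[0,0,0,0.1,0.5,0.02,1],[0,0,0,0.1,0.5,0.02,1],[0,0,0,0.1,0.5,0.02,1],[0,0,0,0.1,0.5,0.02,1]]]' 60
```

```text
clock: 12.15
ee_pos: [0.4149, -0.1512, 0.2438]
tcp_rot: [0.702, -0.088, 0.094, -0.7]
ft_force: [1.0, 0.6, -2.9]
width: 0.0554
clock: 12.57
ee_pos: [0.4551, 0.0558, 0.2497]
tcp_rot: [-0.701, 0.088, -0.091, 0.702]
ft_force: [1.7, -1.3, -0.4]
width: 0.0552
```

```bash
python3 -m handwheel '[[[0,0,0,0.024,0.08,0,1],[0,0,0,0.024,0.08,-0.1,1],[0,0,0,0.024,0.08,-0.2,1],[0,0,0,0.024,0.08,-0.28,1],[0,0,0,0.024,0.08,-0.28,1]]]' 60
python3 -m handwheel '[[[0,0,0,0,0,-0.076,1],[0,0,0,0,0,-0.076,1],[0,0,0,0,0,-0.076,1],[0,0,0,0,0,-0.076,0.25],[0,0,0,0,0,-0.076,0.25]]]' 60
python3 -m handwheel '[[[0,0,0,0,0,0,0.25],[0,0,0,0,0,0.08,0.25],[0,0,0,0,0,0.16,0.25],[0,0,0,0,0,0.24,0.25],[0,0,0,0.03,0,0.4,0.25]]]' 60
python3 - <<'E'
from h import *
c=snap("wrist","pics/w6.png"); o=r.get_obs(); print(o["ee_pos"],o["ft_force"],o["width"])
t=snap("top","pics/t6.png")
a=cv2.resize(c["color"][:,:,::-1],(400,300)); b=cv2.resize(t["color"][150:330,140:380,::-1],(400,300))
cv2.imwrite("pics/w6c.png",np.hstack([a,b]))
E
```

```text
clock: 12.98
ee_pos: [0.4645, 0.0938, 0.103]
tcp_rot: [0.702, -0.091, 0.087, -0.701]
ft_force: [-0.1, 0.4, -2.3]
width: 0.0556
clock: 13.4
ee_pos: [0.4688, 0.0939, 0.0726]
tcp_rot: [-0.701, 0.088, -0.091, 0.702]
ft_force: [-0.0, -0.5, 0.1]
width: 0.0641
clock: 13.82
ee_pos: [0.474, 0.0937, 0.2339]
tcp_rot: [-0.701, 0.089, -0.09, 0.702]
ft_force: [1.3, -0.6, 0.1]
width: 0.0646
[0.47795711 0.09390528 0.24341927] [ 0.41411898 -0.37879761  6.56060966] 0.06418379819897209
```

View pics/w6c.png

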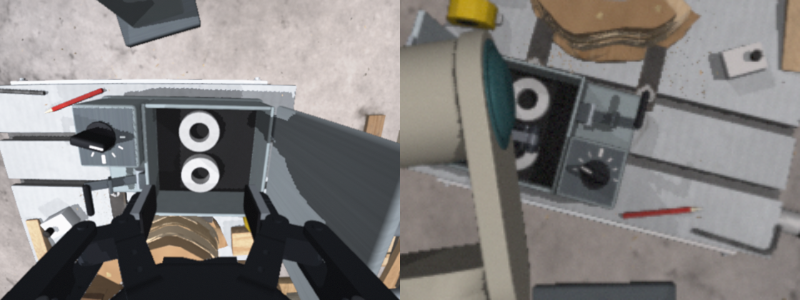

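Both rings are flat in the tub at (200,130) and (200,175), and the table is clear of rings. Next I'll re-grip the handle at the pose where I released it.

```bash
python3 -m handwheel '[[[0,0,0,0,0,0.08,0.65],[0,0,0,0,0,0.16,0.65],[0,0,0,0,0,0.22,0.65],[0,0,0,0.06,0.1,0.22,0.65],[0,0,0,0.116,0.2,0.22,0.65]]]' 30
python3 -m handwheel '[[[0,0,0,0,0.062,0,0.65],[0,0,0,0,0.062,0,0.65],[0,0,0,0,0.062,0,0.65],[0,0,0,0,0.062,0,0.65]]]' 30
```

```text
clock: 14.33
ee_pos: [0.5177, 0.1655, 0.3453]
tcp_rot: [-0.7, 0.088, -0.094, 0.702]
ft_force: [0.4, -0.0, -0.6]
width: 0.0294
clock: 14.67
ee_pos: [0.5166, 0.1963, 0.3409]
tcp_rot: [-0.701, 0.089, -0.09, 0.701]
ft_force: [0.6, -0.7, -0.1]
width: 0.03
```

```bash
python3 -m handwheel '[[[0,0,0,0.039,0.056,0,0.65],[0,0,0,0.039,0.056,0,0.65],[0,0,0,0.039,0.056,0,0.65]]]' 30
python3 -m handwheel '[[[0,0,0,0,0,-0.05,0.65],[0,0,0,0,0,-0.08,0.65],[0,0,0,0,0,-0.08,0.65]]]' 30
```

```text
clock: 14.92
ee_pos: [0.5365, 0.224, 0.3395]
tcp_rot: [0.702, -0.09, 0.089, -0.701]
ft_force: [-0.4, 0.2, -1.0]
width: 0.03
clock: 15.17
ee_pos: [0.5352, 0.223, 0.2978]
tcp_rot: [0.702, -0.091, 0.089, -0.701]
ft_force: [-0.3, 0.3, -0.4]
width: 0.0298
```

```bash
python3 -m handwheel '[[[0,0,0,0,0,-0.03,0.65],[0,0,0,0,0,-0.065,0.65],[0,0,0,0,0,-0.065,0.65]]]' 30
python3 -m handwheel '[[[0,0,0,0,0,0,1],[0,0,0,0,0,0,1],[0,0,0,0,0,0,1],[0,0,0,0,0,0,1]]]' 30
```

```text
clock: 15.42
ee_pos: [0.5354, 0.2233, 0.2664]
tcp_rot: [0.702, -0.091, 0.089, -0.701]
ft_force: [-1.1, -0.9, -1.0]
width: 0.0298
clock: 15.75
ee_pos: [0.5365, 0.2245, 0.2701]
tcp_rot: [-0.701, 0.089, -0.091, 0.702]
ft_force: [-2.1, -0.7, 6.0]
width: 0.0084
```

```bash
python3 -m handwheel '[[[0,0,0,-0.0207,-0.08,0.0148,1],[0,0,0,-0.0333,-0.129,0.014,1],[0,0,0,-0.0457,-0.177,0.0048,1],[0,0,0,-0.0576,-0.223,-0.011,1],[0,0,0,-0.0688,-0.2663,-0.0344,1]]]' 35
python3 -m handwheel '[[[0,0,0,-0.0102,-0.0397,-0.0296,1],[0,0,0,-0.0192,-0.0746,-0.0646,1],[0,0,0,-0.0268,-0.104,-0.1048,1],[0,0,0,-0.0328,-0.1272,-0.1492,1],[0,0,0,-0.0371,-0.1437,-0.1966,1]]]' 35
```

```text
clock: 16.17
ee_pos: [0.5001, 0.0917, 0.2518]
tcp_rot: [-0.701, 0.09, -0.088, 0.702]
ft_force: [-8.5, 4.3, 1.8]
width: 0.0082
clock: 16.58
ee_pos: [0.4822, 0.0201, 0.1522]
tcp_rot: [-0.7, 0.09, -0.089, 0.703]
ft_force: [-3.1, 26.3, 63.8]
width: 0.0086
```

The lid is shut (TCP z .152 against .1495 at the first grip). I'll ease off, release and go to the latch.

```bash
python3 -m handwheel '[[[0,0,0,0,0,0.004,1],[0,0,0,0,0,0.004,0.6],[0,0,0,0,0,0.004,0.55],[0,0,0,0,0,0.1,0.55],[0,0,0,0,0,0.18,0.55]]]' 30
python3 -m handwheel '[[[0,0,0,0.086,-0.1,0.02,0.6],[0,0,0,0.086,-0.207,0.02,0.6],[0,0,0,0.086,-0.207,0.02,0.6],[0,0,0,0.086,-0.207,0.02,0.6],[0,0,0,0.086,-0.207,0.02,0.6]]]' 30
```

```text
clock: 17.0
ee_pos: [0.482, 0.0194, 0.2368]
tcp_rot: [0.702, -0.091, 0.088, -0.701]
ft_force: [0.2, 0.0, 0.4]
width: 0.0389
clock: 17.42
ee_pos: [0.5264, -0.0854, 0.2479]
tcp_rot: [0.701, -0.09, 0.091, -0.701]
ft_force: [-0.5, 0.5, 1.1]
width: 0.0343
```

```bash
python3 -m handwheel '[[[0,0,0,-0.002,0.003,-0.08,0.6],[0,0,0,-0.002,0.003,-0.16,0.6],[0,0,0,-0.002,0.003,-0.24,0.6],[0,0,0,-0.002,0.003,-0.29,0.6],[0,0,0,-0.002,0.003,-0.29,0.6]]]' 20
python3 -m handwheel '[[[0,0,0,0,0,0,1],[0,0,0,0,0,0,1],[0,0,0,0,0,0,1],[0,0,0,0,0,0,1]]]' 20
```

```text
clock: 17.83
ee_pos: [0.5217, -0.0805, 0.0965]
tcp_rot: [-0.701, 0.093, -0.085, 0.702]
ft_force: [-0.5, 0.0, -1.5]
width: 0.0343
clock: 18.17
ee_pos: [0.5262, -0.0832, 0.1057]
tcp_rot: [0.702, -0.088, 0.091, -0.701]
ft_force: [-3.7, -3.0, 2.3]
width: 0.0098
```

```bash
python3 -m handwheel '[[[0,0,0,0.0064,0.025,0.037,1],[0,0,0,0.0125,0.048,0.056,1],[0,0,0,0.0188,0.0725,0.07,1],[0,0,0,0.026,0.1,0.078,1],[0,0,0,0.0334,0.129,0.082,1]]]' 25
python3 -m handwheel '[[[0,0,0,0.0015,0.006,0,1],[0,0,0,0.003,0.012,0,1],[0,0,0,0.003,0.012,0,1]]]' 25
```

```text
clock: 18.58
ee_pos: [0.544, -0.0184, 0.1479]
tcp_rot: [0.702, -0.087, 0.093, -0.701]
ft_force: [5.1, -4.8, -0.9]
width: 0.0101
clock: 18.83
ee_pos: [0.5447, -0.0169, 0.1479]
tcp_rot: [0.705, -0.088, 0.093, -0.698]
ft_force: [-4.1, -22.5, 6.2]
width: 0.0101
```

```bash
python3 -m handwheel '[[[0,0,0,0,-0.005,0,0.6],[0,0,0,0,-0.005,0,0.55],[0,0,0,0,-0.005,0.08,0.55],[0,0,0,0,-0.005,0.16,0.55],[0,0,0,0,-0.005,0.2,0.55]]]' 20
python3 - <<'E'
from h import *
print(r.get_obs()["joints"].round(3), r.get_obs()["ee_pos"])
s=snap("side","pics/s7.png"); t=snap("top","pics/t7.png")
E
```

```text
clock: 19.25
ee_pos: [0.5447, -0.0138, 0.2505]
tcp_rot: [-0.701, 0.086, -0.092, 0.702]
ft_force: [1.6, -1.2, 1.1]
width: 0.0383
[-9.400e-02  9.800e-02  1.315e+00  1.000e-03  1.720e+00 -1.411e+00] [ 0.54468155 -0.01380767  0.25045344]
```

```bash
python3 - <<'E'
from h import *
t=load("pics/t7.png");t0=load("pics/top0.png")
im=t["color"][205:290,215:300,::-1]
s=load("pics/s7.png")["color"][130:230,170:290,::-1]; c=load("pics/w1.png")
print("w1 skirt",atz(c,210,172,.137))
a=cv2.resize(im,(400,400),interpolation=cv2.INTER_CUBIC); b=cv2.resize(s,(400,400),interpolation=cv2.INTER_CUBIC)
w=c["color"][110:250,140:300,::-1]; 
cv2.imwrite("pics/f7.png",np.vstack([np.hstack([cv2.resize(s,(400,333)),cv2.resize(w,(381,333),interpolation=cv2.INTER_CUBIC)]),np.hstack([cv2.resize(im,(260,260)),np.zeros((260,521,3),np.uint8)])]))
E
```

```text
w1 skirt [ 0.42840309 -0.0166934   0.137     ]
```

View pics/f7.png

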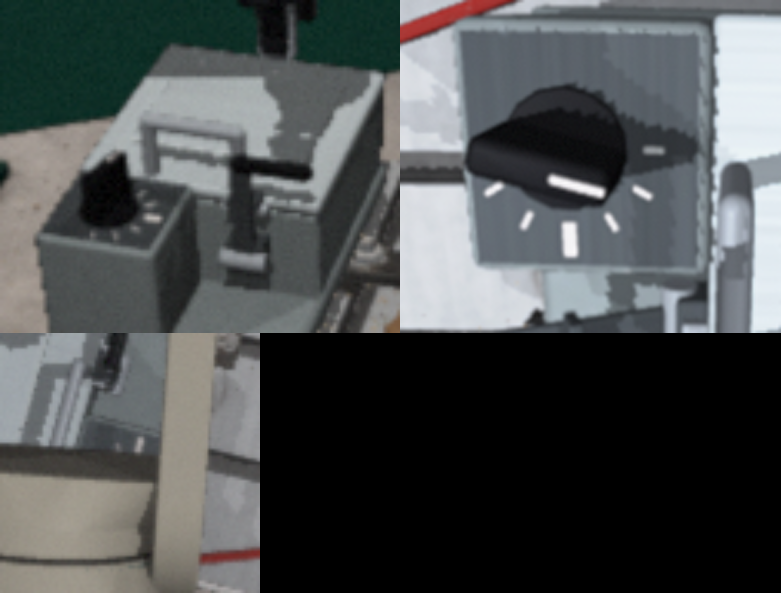

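The latch is home and the lid shut. The dial pointer is not exactly on the first stroke, so I'll measure its angle from the calibrated wrist picture.

```bash
cat > dial.py <<'E'
from h import *
def strokes(c,box):
    x0,y0,x1,y1=box; g=c["color"][y0:y1,x0:x1].astype(int)
    m=((g.min(2)>150)).astype(np.uint8)
    n,l,st,ce=cv2.connectedComponentsWithStats(m,connectivity=8)
    for i in range(1,n):
        if not 6<st[i,4]<200: continue
        ys,xs=np.nonzero(l==i); 
        for z in(.166,.13):
            P=np.array([atz(c,x+x0,y+y0,z)[:2] for x,y in zip(xs,ys)]); m0=P.mean(0)
            U,S,V=np.linalg.svd(P-m0); a=np.degrees(np.arctan2(V[0,1],V[0,0]))%180
            print(st[i,4],(ce[i]+[x0,y0]).round(1),z,m0.round(4),"dir",a.round(1),"len",(S[0]/np.sqrt(len(P))*3.46).round(4))
E
python3 - <<'E'
from dial import *
strokes(load("pics/w1.png"),(165,150,262,222))
E
```

```text
39 [165.4 163.2] 0.166 [ 0.4129 -0.0331] dir 160.6 len 0.0135
39 [165.4 163.2] 0.13 [ 0.415  -0.0481] dir 160.6 len 0.0162
94 [213.6 187.9] 0.166 [ 0.4346 -0.0096] dir 60.2 len 0.0141
94 [213.6 187.9] 0.13 [ 0.4413 -0.0198] dir 60.2 len 0.017
29 [178.6 189.3] 0.166 [ 0.4301 -0.0309] dir 105.7 len 0.0053
29 [178.6 189.3] 0.13 [ 0.4357 -0.0454] dir 105.7 len 0.0064
28 [241.4 190.6] 0.166 [0.4405 0.0064] dir 44.2 len 0.0053
28 [241.4 190.6] 0.13 [ 0.4483 -0.0005] dir 44.2 len 0.0063
29 [192.6 202.4] 0.166 [ 0.4402 -0.0253] dir 134.4 len 0.0054
29 [192.6 202.4] 0.13 [ 0.4479 -0.0386] dir 134.4 len 0.0066
29 [228.4 203. ] 0.166 [ 0.4462 -0.0036] dir 13.3 len 0.0052
29 [228.4 203. ] 0.13 [ 0.4551 -0.0126] dir 13.3 len 0.0062
100 [210.9 210.2] 0.166 [ 0.4479 -0.0157] dir 163.9 len 0.0097
100 [210.9 210.2] 0.13 [ 0.4572 -0.0272] dir 163.9 len 0.0116
```

```bash
python3 -m handwheel '[[[0,0,-0.39,-0.231,-0.011,-0.02,0.5],[0,0,-0.39,-0.231,-0.011,-0.02,0.5],[0,0,-0.39,-0.231,-0.011,-0.02,0.5],[0,0,-0.39,-0.231,-0.011,-0.02,0.5],[0,0,-0.39,-0.231,-0.011,-0.02,0.5]]]'
python3 -m handwheel '[[[0,0,-0.39,0,0,-0.02,0.5],[0,0,-0.39,0,0,-0.02,0.5],[0,0,-0.39,0,0,-0.02,0.5],[0,0,-0.39,0,0,-0.02,0.5],[0,0,-0.39,0,0,-0.02,0.5]]]'
python3 -m handwheel '[[[0,0,-0.389,0,0,0,0.5],[0,0,-0.389,0,0,0,0.5],[0,0,-0.389,0,0,0,0.5],[0,0,-0.389,0,0,0,0.5],[0,0,-0.389,0,0,0,0.5]]]'
python3 -m handwheel '[[[0,0,0,0,0,0,0.5]]]'
python3 - <<'E'
from h import *
from scipy.spatial.transform import Rotation as R
o=r.get_obs(); M=R.from_quat(o["tcp_rot"]).as_matrix(); print(M.round(3),np.degrees(np.arctan2(M[1,2],M[0,2])),o["ee_pos"],o["joints"].round(3))
E
```

```text
clock: 19.77
ee_pos: [0.4266, -0.0194, 0.2338]
tcp_rot: [-0.641, 0.298, -0.299, 0.641]
ft_force: [0.5, -0.3, 1.0]
width: 0.0428
clock: 20.18
ee_pos: [0.4279, -0.0194, 0.2237]
tcp_rot: [-0.521, 0.478, -0.478, 0.521]
ft_force: [-0.1, -0.1, -1.0]
width: 0.0426
clock: 20.6
ee_pos: [0.428, -0.0194, 0.2237]
tcp_rot: [-0.353, 0.613, -0.613, 0.354]
ft_force: [0.4, -0.2, -0.0]
width: 0.0429
clock: 20.68
ee_pos: [0.428, -0.0194, 0.2237]
tcp_rot: [-0.354, 0.612, -0.612, 0.354]
ft_force: [0.1, -0.3, -0.1]
width: 0.0427
[[-0.499  0.001  0.867]
 [-0.867  0.    -0.499]
 [-0.001 -1.     0.   ]] -29.9248167814119 [ 0.42795079 -0.01941325  0.2237381 ] [-1.320e-01 -2.250e-01  1.676e+00  1.000e-03  1.690e+00  3.900e-01]
```

```bash
python3 -m handwheel '[[[0,0,0,0.002,0,-0.08,0.5],[0,0,0,0.002,0,-0.14,0.5],[0,0,0,0.002,0,-0.161,0.5],[0,0,0,0.002,0,-0.161,0.5]]]'
python3 -m handwheel '[[[0,0,0,0,0,0,1],[0,0,0,0,0,0,1],[0,0,0,0,0,0,1],[0,0,0,0,0,0,1],[0,0,0,0,0,0,1]]]' 30
python3 -c "
from h import *
from scipy.spatial.transform import Rotation as R
M=R.from_quat(r.get_obs()['tcp_rot']).as_matrix();print(np.degrees(np.arctan2(M[1,2],M[0,2])),r.get_obs()['moment'])"
```

```text
clock: 21.02
ee_pos: [0.4274, -0.0195, 0.1406]
tcp_rot: [-0.357, 0.612, -0.61, 0.354]
ft_force: [-0.9, 0.2, 0.9]
width: 0.0428
clock: 21.43
ee_pos: [0.4284, -0.019, 0.1455]
tcp_rot: [-0.355, 0.612, -0.611, 0.355]
ft_force: [-11.5, 6.0, 8.7]
width: 0.0102
-29.669402529415215 [0.8045467  1.96369908 0.08770456]
```

```bash
python3 -m handwheel '[[[0,0,-0.07,-0.002,0.001,0,1],[0,0,-0.14,-0.002,0.001,0,1],[0,0,-0.21,-0.002,0.001,0,1],[0,0,-0.28,-0.002,0.001,0,1],[0,0,-0.28,-0.002,0.001,0,1]]]' 30
python3 -m handwheel '[[[0,0,-0.07,0,0,0,1],[0,0,-0.14,0,0,0,1],[0,0,-0.21,0,0,0,1],[0,0,-0.28,0,0,0,1],[0,0,-0.28,0,0,0,1]]]' 30
python3 -m handwheel '[[[0,0,-0.07,0,0,0,1],[0,0,-0.14,0,0,0,1],[0,0,-0.21,0,0,0,1],[0,0,-0.28,0,0,0,1],[0,0,-0.28,0,0,0,1]]]' 30
python3 -c "
from h import *
from scipy.spatial.transform import Rotation as R
M=R.from_quat(r.get_obs()['tcp_rot']).as_matrix();print(np.degrees(np.arctan2(M[1,2],M[0,2])),r.get_obs()['moment'])"
```

```text
clock: 21.85
ee_pos: [0.4279, -0.0187, 0.1455]
tcp_rot: [-0.211, 0.675, -0.674, 0.212]
ft_force: [-9.4, 4.3, 7.3]
width: 0.0105
clock: 22.27
ee_pos: [0.4276, -0.0182, 0.1455]
tcp_rot: [-0.059, 0.705, -0.704, 0.059]
ft_force: [-10.3, 7.0, 9.2]
width: 0.0105
clock: 22.68
ee_pos: [0.4276, -0.0177, 0.1455]
tcp_rot: [0.095, 0.702, -0.699, -0.096]
ft_force: [-10.5, 9.8, 9.2]
width: 0.0101
-105.56346667719916 [ 1.50027217  1.76525428 -0.03655826]
```

Bar direction is now about −15.6°. I'll release, lift, and measure the pointer against the strokes.

```bash
python3 -m handwheel '[[[0,0,0,0,0,0,0.7],[0,0,0,0,0,0,0.55],[0,0,0,0,0,0.05,0.55],[0,0,0,0,0,0.13,0.55],[0,0,0,0,0,0.2,0.55]]]'
python3 -m handwheel '[[[0,0,0.39,-0.1,0.1,0.1,0.5],[0,0,0.39,-0.1,0.1,0.1,0.5],[0,0,0.39,0.05,0.1,0.1,0.5],[0,0,0.39,0.08,0.16,0.1,0.5],[0,0,0.39,0.08,0.16,0.1,0.5]]]'
python3 -m handwheel '[[[0,0,0.39,0.1,0.1,0,0.5],[0,0,0.39,0.1,0.1,0,0.5],[0,0,0.39,0.1,0.1,0,0.5],[0,0,0.39,0.1,0.1,0,0.5],[0,0,0.39,0.1,0.1,0,0.5]]]'
python3 - <<'E'
from dial import *
c=snap("wrist","pics/w8.png"); s=snap("side","pics/s8.png"); t=snap("top","pics/t8.png")
print(r.get_obs()["ee_pos"]); p=proj(c,[.429,-.0193,.14])[0]; print(p); 
x,y=p.astype(int)
try: strokes(c,(max(x-45,0),max(y-45,0),x+45,y+45))
except Exception as e: print(e)
w=cv2.resize(c["color"][:,:,::-1],(400,300)); q=c["color"][max(y-60,0):y+60,max(x-60,0):x+60,::-1]
cv2.imwrite("pics/f8.png",np.vstack([np.hstack([w,cv2.resize(t["color"][150:330,140:380,::-1],(400,300))]),np.hstack([cv2.resize(s["color"][100:340,130:350,::-1],(275,300)),cv2.resize(q,(300,300)),np.zeros((300,225,3),np.uint8)])]))
E
```

```text
clock: 23.1
ee_pos: [0.4278, -0.0196, 0.2454]
tcp_rot: [-0.095, -0.701, 0.701, 0.094]
ft_force: [0.5, 0.4, 0.7]
width: 0.0383
clock: 23.52
ee_pos: [0.4702, 0.0621, 0.2952]
tcp_rot: [0.122, -0.696, 0.696, -0.126]
ft_force: [0.6, 1.0, -0.7]
width: 0.0428
clock: 23.93
ee_pos: [0.5186, 0.1109, 0.2935]
tcp_rot: [0.328, -0.626, 0.627, -0.328]
ft_force: [-0.7, -1.0, 0.2]
width: 0.0427
[0.51821281 0.11047995 0.29381229]
[279.60827922 319.29589988]
88 [284.  275.8] 0.166 [0.4758 0.0402] dir 153.8 len 0.0207
88 [284.  275.8] 0.13 [0.464  0.0221] dir 153.8 len 0.0235
34 [312.7 275.2] 0.166 [0.5007 0.0238] dir 151.2 len 0.0101
34 [312.7 275.2] 0.13 [0.4922 0.0035] dir 151.2 len 0.0114
8 [293.8 301.1] 0.166 [0.4668 0.0086] dir 8.5 len 0.0044
8 [293.8 301.1] 0.13 [ 0.4538 -0.0136] dir 8.5 len 0.005
38 [301.4 308.4] 0.166 [ 0.4684 -0.0039] dir 166.3 len 0.0105
38 [301.4 308.4] 0.13 [ 0.4557 -0.0278] dir 166.3 len 0.0119
11 [300.1 318.2] 0.166 [ 0.4602 -0.0138] dir 125.1 len 0.0049
11 [300.1 318.2] 0.13 [ 0.4463 -0.0391] dir 125.1 len 0.0056
28 [288.8 332.4] 0.166 [ 0.439  -0.0228] dir 163.3 len 0.0136
28 [288.8 332.4] 0.13 [ 0.4224 -0.0492] dir 163.3 len 0.0154
```

```bash
python3 -m handwheel '[[[0,0,0.39,-0.05,-0.1,0,0.5],[0,0,0.39,-0.05,-0.1,0,0.5],[0,0,0.39,-0.05,-0.1,0,0.5],[0,0,0.39,-0.05,-0.1,0,0.5],[0,0,0.39,-0.05,-0.1,0,0.5]]]'
python3 -m handwheel '[[[0,0,0.39,0,-0.06,-0.04,0.5],[0,0,0.39,0,-0.06,-0.04,0.5],[0,0,0.39,0,-0.06,-0.04,0.5],[0,0,0.39,0,-0.06,-0.04,0.5],[0,0,0.39,0,-0.06,-0.04,0.5]]]'
python3 -m handwheel '[[[0,0,0.39,0,-0.06,-0.06,0.5],[0,0,0.39,0,-0.06,-0.06,0.5],[0,0,0.39,0,-0.06,-0.06,0.5],[0,0,0.39,0,-0.06,-0.06,0.5],[0,0,0.39,0,-0.06,-0.06,0.5]]]'
python3 -m handwheel '[[[0,0,0,0,0,0,0.5]]]'
python3 - <<'E'
from dial import *
c=snap("wrist","pics/w9.png"); s=load("pics/s8.png"); t=load("pics/t8.png")
print(r.get_obs()["ee_pos"]); p=proj(c,[.429,-.0193,.14])[0]; print(p)
x,y=p.astype(int); strokes(c,(x-45,y-40,x+45,y+45))
w=cv2.resize(c["color"][:,:,::-1],(400,300)); q=c["color"][max(y-60,0):y+60,max(x-60,0):x+60,::-1]
cv2.imwrite("pics/f8.png",np.vstack([np.hstack([w,cv2.resize(t["color"][150:330,140:380,::-1],(400,300))]),np.hstack([cv2.resize(s["color"][100:340,130:350,::-1],(275,300)),cv2.resize(q,(300,300),interpolation=cv2.INTER_CUBIC),np.zeros((300,225,3),np.uint8)])]))
E
```

```text
clock: 24.5
ee_pos: [0.4929, 0.06, 0.2939]
tcp_rot: [-0.5, 0.499, -0.5, 0.501]
ft_force: [0.5, 0.2, -0.7]
width: 0.0426
clock: 24.92
ee_pos: [0.493, 0.0302, 0.2736]
tcp_rot: [-0.627, 0.325, -0.326, 0.628]
ft_force: [0.4, 0.1, 0.3]
width: 0.0424
clock: 25.33
ee_pos: [0.493, 0.0002, 0.2436]
tcp_rot: [-0.697, 0.121, -0.122, 0.697]
ft_force: [1.4, 0.4, 0.3]
width: 0.0429
clock: 25.42
ee_pos: [0.493, 0.0003, 0.2436]
tcp_rot: [-0.697, 0.121, -0.122, 0.697]
ft_force: [-0.1, 0.5, -0.6]
width: 0.0427
[4.93017124e-01 3.55234317e-04 2.43604682e-01]
[231.45333574 145.14574114]
16 [265.8 141. ] 0.166 [0.4335 0.0102] dir 70.3 len 0.0039
16 [265.8 141. ] 0.13 [0.4362 0.0076] dir 70.3 len 0.0045
63 [228.3 163.4] 0.166 [ 0.4394 -0.0219] dir 164.1 len 0.0141
63 [228.3 163.4] 0.13 [ 0.443  -0.0298] dir 164.1 len 0.0164
22 [209.  161.1] 0.166 [ 0.4328 -0.0347] dir 102.1 len 0.0054
22 [209.  161.1] 0.13 [ 0.4354 -0.0447] dir 102.1 len 0.0063
21 [251.9 169.3] 0.166 [ 0.4495 -0.0069] dir 11.6 len 0.0052
21 [251.9 169.3] 0.13 [ 0.4548 -0.0124] dir 11.6 len 0.0061
19 [221.3 172. ] 0.166 [ 0.4435 -0.0293] dir 141.2 len 0.0051
19 [221.3 172. ] 0.13 [ 0.4479 -0.0384] dir 141.2 len 0.006
70 [237.6 177.5] 0.166 [ 0.4516 -0.0194] dir 160.5 len 0.0096
70 [237.6 177.5] 0.13 [ 0.4573 -0.0269] dir 160.5 len 0.0112
```

View pics/f8.png

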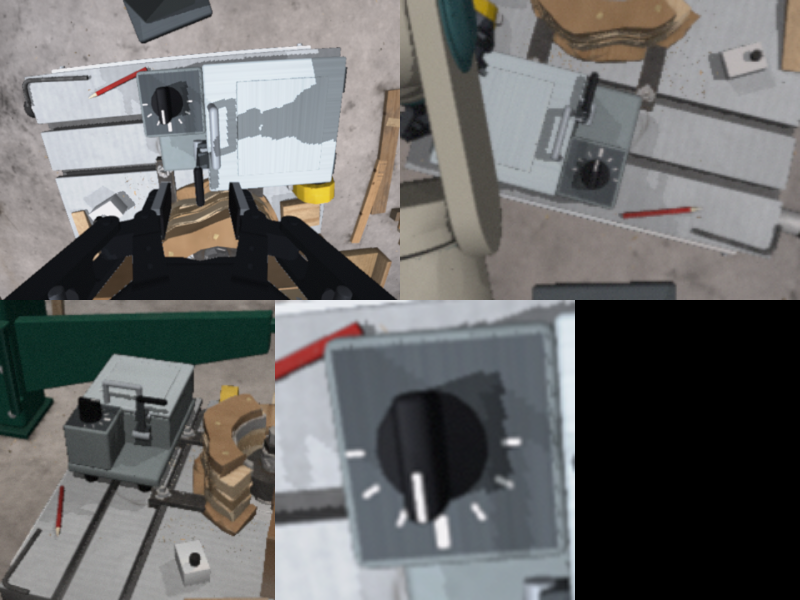

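```bash
python3 -c "
from h import *
print(r.finish_job(), r.get_obs()['clock'])"
```

```text
the job is handed in; nothing more can be done
the job is handed in; nothing more can be done
```

The job is done and handed in at about 25 s on the robot's clock, with nothing touching the robot. I swung the latch clear, opened the lid upright and put both rings present (60 mm wide, 20 mm high) into the tub. Then I shut the lid, swung the latch home, and only after that turned the dial to the middle stroke.

**Last checks**
- **Rings:** both lay flat in the tub before I shut the lid, and none were left on the table.
- **Lid and latch:** the last pictures show the lid shut and the latch upright. The latch stopped firmly at its first position, with about 22 N against it.
- **Dial:** the pointer line measured −15.9° in world axes. The middle stroke lies at about −15° (single readings −13.7° to −19.5°), so they agree to within 1 to 2 degrees of measuring noise. The dial was not at zero at the start, but about 0.25 rad on, so I turned it about 76° rather than 90°.
- **Bystanders:** all those in view looked unmoved. The wood offcut was not in the final pictures, but I went nowhere near it.

**Disagreements:** pressing the lid shut briefly put about 64 N on the wrist, under the 120 N limit and applied through the fingers on the handle. The gripped rings read about 55 mm wide instead of 60, but the handle and latch rod also read low.

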